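# Pack the heat sink and close the parts box

### The arm

A 7-joint arm with a two-finger parallel gripper is mounted at the origin on the work surface. World frame = base frame: x ahead of the robot, y to its left, z up, the work surface at z = 0. Lengths are in m, angles in rad, forces in N, time in s.
With the tool pointing down it reaches from about 0.4 to 0.85 m from the base axis. Payload 4.5 kg.
Tool frame: the origin (TCP) lies midway between the tips of the shut fingers; the grasp point (between the pads) lies 19 mm behind it; x points along the fingers, y is the direction in which the jaws open and shut, and the axes are right-handed (so a half turn about x gives the same grasp; the last joint's range is limited). The gripper opens to 88 mm and grips with 3 to 60 N. Pads are 18 mm wide; open, the fingers measure 123 mm over their backs; the gripper's body (75 mm by 187 mm) begins 45 mm behind the grasp point.
Start: joints at [1.303, 0.689, -0.195, 1.565, 0.157, 0.902, -0.215], TCP at [0.186, -0.597, 0.239] pointing down, gripper open.
Joint ranges: [-3.01, 3.01], [-0.46, 2.08], [-1.47, 1.51], [0.13, 2.56], [-1, 4.14], [0.04, 2.09], [-2.66, 2.66]. Speed limits (rad/s): [2.57, 2.57, 3.14, 3.14, 3.14, 3.14, 3.14].

### API

Orientations are given as a unit quaternion [x, y, z, w].
In Python, from plant import r gives the robot as it stands.
- The arm moves only by the tool arm_command, never from a script. Its argument "plan" is a list of rows, each a list of 5 numbers: the finger opening in m, from 0 to 0.0881, then the shift along the tool's x, y, z in m, then the turn about the tool's x in rad. In form: [[grip, dx, dy, dz, roll], ...]. A call has 1 to 12 rows; each row shifts and turns the commanded pose from where the row before left it, along the tool's axes as they then stand; what a row does not reach is not made up. A row lasts 1/8 s, in which the tool goes at most 62.5 mm and 10.7 degrees, less where a joint would pass 70% of its speed; a pose out of reach is approached as far as the arm can. A call is refused whole if a number of a shift passes 0.0625 or a number of a turn 0.188, either way. A call with a gripper value outside its range is refused whole. The fingers move at their own pace and stop on an object; "force" is the grip in N (left out, the last holds). Time passes only in rows, so rows that do not move let the fingers close. It gives the time, the measured TCP pose, the force and the opening at its end, in the units of the state.
- r.get_state(): the state, without advancing time (a new reading comes with each control period).
- r.snapshot(name): name is "side" or "top" or "wrist"; returns (picture, depth): 400x640x3 uint8, red, green, blue; 400x640 float32, m along the optical axis (not along the pixel's ray), 0 where there is no reading.
- r.calibration(name): a dict with "fx", "fy", "cx", "cy" (pixels), "eye" and "orientation" of the camera in the world; the wrist camera has in their place "mount" (4x4, takes a point from camera to tool coordinates, whose origin is the TCP and whose axes are the tool frame's). Camera axes: x right, y down, z forward; pixel columns grow to the right and rows downward; lengths in m; the calibration is good to about 2 mm. A picture is of the moment at which its call begins: read the wrist's pose just before it. calibration takes no time and is no camera call.
- r.finish_job(): hands the job in, once; it reports no verdict.
The state is a dict: "clock": time; "q": joint angles; "qd": joint speeds; "joint_torque": joint torques, N m; "tool_pos": TCP position; "eef_rot": TCP orientation; "contact_force": force on the tool from outside, world axes, zero at the start; "moment": the same for the moment, N m; "opening": opening from 0.0 (shut) to 1.0 (fully open).
Only numpy, scipy, OpenCV 4.12 (cv2) and the standard library are available. Lean on these libraries where they do the work, as an engineer would, in place of code of your own. Each camera call takes 0.05 s, during which the arm holds its last target.

### The job

The orange parts box on the repair bench cannot be closed because the aluminium heat sink is lying crosswise on top of its rim. Lay the heat sink flat, base down and lengthwise, on the floor of the wide empty compartment; then take the grey lid from its sloping rest and set it gently on the box so that it sits fully down and level all round. Leave the other things on the bench where they are.

Things in the scene. Friction and masses are not known exactly. Their poses are not given: they have to be found in the camera images.
- parts_box: Fixed open orange box, outside 128 (x) x 155 (y) x 30 mm high, walls, floor and divider 3 mm. Origin: centre of its underside on the bench, z up. A rim-high divider along x at y = -17 mm leaves a wide bay (+y) and a narrow one (-y) that holds a capacitor and a relay, both below the rim. The rim is the fill line: anything above it keeps the lid from seating.
- wide_bay (a point): Centre of the inner floor of the wide, empty compartment, 122 mm long (box x) x 90 mm wide (box y) and 27 mm deep; axes as the box. It lies 29.5 mm to +y of the box's origin and 3 mm above the bench.
- sink_center (a point): Centre (half-way up) of the loose aluminium heat sink: bar 110 (x) x 24 (y) x 20 mm high (z; base down, fins up), 60 to 130 g. It starts base down on the rim (base 30 mm above the bench), bridging the wide bay from divider to outer wall, about across the bay's length. It fits in the bay lengthwise only (x along box x, either way round).
- lid_handle (a point): Centre of the lid's black bar handle, 14 (lid x) x 50 (lid y) x 34 mm high (lid z, normal to the lid), in the middle of the lid; 17 mm above the lid's upper face. At the start the lid lies handle outward on the sloping rest, tilted 30 degrees, its x axis up the slope and its z axis leaning back towards the robot.
- lid_seat (a point): Centre of the underside of the lid's plate, 20 mm below the handle's centre; axes as the lid. Seated, it is 30 mm above the bench over the box's centre. Lid: grey plate 142 (x) x 169 (y) x 3 mm, skirt 3 mm thick round the edge reaching 10 mm below the plate, 110 to 200 g. The skirt goes outside the box with 4 mm to spare each side, lid x along box x, either way round.
- lid_rest: Fixed plywood rest with a sloping plate 165 mm long (up the slope) x 175 mm wide, tilted 30 degrees and facing its own -x (towards the robot), with a 14 mm ledge at its lower edge; its upper edge is about 96 mm above the bench. Origin: centre of its foot on the bench.
- capacitor: Small blue capacitor standing in the narrow bay, 18 mm in diameter and 18 mm high; origin in its underside. Leave it there.
- relay: Black relay in the narrow bay, 28 x 20 x 16 mm; origin in its underside. Leave it there.
- spool: Bystander: green spool standing in the middle on the robot's side of the box and the rest, 52 mm in diameter, 36 mm high; origin in its underside.
- screwdriver: Bystander: screwdriver 170 mm long lying between the box and the rest, pointing away from the robot.
- meter: Bystander: yellow hand meter lying face up beyond the box and rest, 150 x 75 x 36 mm; origin in its underside.
- cleaner: Bystander: white bottle with red cap, 44 mm in diameter, 110 mm high, far right; origin in its underside.
- tin: Bystander: small steel bowl, 66 mm in diameter, 50 mm high, far left; origin in its underside.
Things that resemble listed ones, but are neither listed nor needed, are in the scene too. Of the things like the parts_box, leave any that is pink; of the rest the larger one is meant.

How it is judged:
On the way, in this order (a step that is already met when the one before it is completed fails the run):
1. the heat sink lies flat, lengthwise, on the floor of the wide bay, let go (z of sink_center in the frame of wide_bay between 0.007 and 0.0125 m and x of sink_center in the frame of wide_bay between -0.012 and 0.012 m and y of sink_center in the frame of wide_bay between -0.037 and 0.037 m and angle between sink_center's own z axis and vertical below 0.08 rad and angle between the x axis of sink_center and the x axis of parts_box, either way round below 0.35 rad and contact force between heat_sink and the fingers below 0.1 N), for 0.2 s.
2. the lid sits fully down and level on the box (z of lid_seat in the frame of parts_box between 0.027 and 0.0325 m and angle between lid_seat's own z axis and vertical below 0.03 rad and horizontal distance between lid_seat and parts_box below 0.009 m and angle between the x axis of lid_seat and the x axis of parts_box, either way round below 0.1 rad), for 0.2 s.
At the end, for the whole second after the job is handed in: Heat sink base down (4.5 deg) on the floor of the wide bay, lengthwise within 20 deg; lid plate on the rim (2.5 mm up, 3 mm down), level within 1.7 deg, centred within 9 mm, square to the box within 5.7 deg; both at rest (all of step 2 and z of sink_center in the frame of wide_bay between 0.007 and 0.0125 m and x of sink_center in the frame of wide_bay between -0.012 and 0.012 m and y of sink_center in the frame of wide_bay between -0.037 and 0.037 m and angle between sink_center's own z axis and vertical below 0.08 rad and angle between the x axis of sink_center and the x axis of parts_box, either way round below 0.35 rad and linear speed of each of lid, heat_sink below 0.02 m/s); the robot touches nothing.
It fails at once if the lid is dropped: it falls free of the fingers faster than 0.4 m/s (contact force between lid and the fingers below 0.1 N and linear speed of lid above 0.4 m/s).
It fails at once if the lid is rammed onto the box or what it holds (over 150 N, the sum of all contacts) (contact force between lid and parts_box above 150 N or contact force between lid and heat_sink above 150 N).
It fails at once if a bystander on the bench is displaced by more than 40 mm (distance of any of spool, screwdriver, meter, cleaner, tin from where it was at the start of the episode above 0.04 m).
It fails at once if the capacitor or the relay is taken out of the narrow bay (y of any of capacitor, relay in the frame of parts_box above -0.02 m or z of any of capacitor, relay in the frame of parts_box above 0.02 m).
It also fails if it takes over 56 s, if anything falls off the work surface, if the arm or the gripper's body presses on something with over 40 N, if the wrist force passes 120 N, or if a joint passes its speed limit or range.

## Working session

There is one attempt and no reset: what is moved stays moved. The work goes in short steps, Python scripts to look and compute and a tool call to move; the robot and the scene stay as the last step left them, time stands still between calls to the robot, and variables do not carry over. Pictures are saved under pics/ and viewed, and the job is handed in when it is done.

Besides the shell and the picture viewer there is one more tool, called by a JSON object that holds its "method" and its "body". arm_command: Moves the arm, as the interface text tells. Its arguments: {"type":"object","properties":{"plan":{"type":"array","items":{"type":"array","items":{"type":"number"}}},"force":{"type":"number"}},"required":["plan"]}

```bash
ls -la; mkdir -p pics
cat > h.py <<'E'
import numpy as np, cv2
from plant import r
from scipy.spatial.transform import Rotation as R
def snap(n,f=None):
    s=r.get_state(); im,d=r.snapshot(n)
    if f: cv2.imwrite('pics/'+f+'.png',im[:,:,::-1]); np.savez('pics/'+f+'.npz',im=im,d=d,p=np.array(s['tool_pos']),q=np.array(s['eef_rot']))
    return im,d,s
def cam(n,p=None,q=None):
    c=r.calibration(n); K=np.array([[c['fx'],0,c['cx']],[0,c['fy'],c['cy']],[0,0,1]])
    if 'mount' in c:
        T=np.eye(4);T[:3,:3]=R.from_quat(q).as_matrix();T[:3,3]=p
        T=T@np.array(c['mount']); return K,T[:3,:3],T[:3,3]
    o=np.array(c['orientation']); Rm=R.from_quat(o).as_matrix() if o.size==4 else o.reshape(3,3)
    return K,Rm,np.array(c['eye'])
def ray(C,uv,z):
    K,Rm,t=C; uv=np.atleast_2d(np.array(uv,float)); d=(np.linalg.inv(K)@np.c_[uv,np.ones(len(uv))].T).T@Rm.T
    s=(z-t[2])/d[:,2]; return t+s[:,None]*d
def cloud(C,d):
    K,Rm,t=C; v,u=np.mgrid[:d.shape[0],:d.shape[1]]
    P=np.stack([(u-K[0,2])/K[0,0]*d,(v-K[1,2])/K[1,1]*d,d],-1)
    return P@Rm.T+t
def proj(C,P):
    K,Rm,t=C; p=(np.atleast_2d(P)-t)@Rm; p=p@K.T; return p[:,:2]/p[:,2:]
E
python3 - <<'E'
from h import *
print(r.get_state())
for n in ['side','top','wrist']:
    print(n,r.calibration(n)); snap(n,n+'0')
E
```

```text
total 12
drwxr-xr-x  3 agent agent 4096 Dec  6 21:56 .
drwxr-xr-x 23 root  root  4096 Dec  6 21:56 ..
drwxr-xr-x  2 agent agent 4096 Dec  6 21:56 pics
{'clock': 0.0, 'q': array([ 1.30280327,  0.6899818 , -0.19451184,  1.56632134,  0.1572968 ,
        0.90250904, -0.2150619 ]), 'qd': array([ 0.00077895,  0.00043039,  0.00097026, -0.00184527,  0.00101613,
        0.00030957, -0.00022131]), 'joint_torque': array([-7.01254685e-04, -5.27560902e+01, -1.26676161e+00, -1.53426522e+01,
       -5.25024394e-02,  6.58332006e-03,  1.99892852e-04]), 'tool_pos': array([ 0.18553633, -0.59617081,  0.2379174 ]), 'eef_rot': array([-0.69892204, -0.10696638,  0.69920848, -0.10570567]), 'contact_force': array([ 0.1143146 ,  0.26783171, -0.21511578]), 'moment': array([ 0.01368267, -0.00488338,  0.01942253]), 'opening': 1.0054335769151008}
side {'fx': 472.73563733824847, 'fy': 472.73563733824847, 'cx': 322.5827288746215, 'cy': 199.49766946322043, 'eye': array([ 0.39506555, -0.93094432,  1.02483026]), 'orientation': array([ 0.93218581, -0.0725848 ,  0.03849543, -0.35253249])}
top {'fx': 414.11525718200795, 'fy': 414.11525718200795, 'cx': 312.5054168306969, 'cy': 191.90410590749724, 'eye': array([ 0.40866122, -0.11607481,  1.17180763]), 'orientation': array([ 0.70699638, -0.70536242,  0.02728028, -0.04331015])}
wrist {'fx': 278.12142351833114, 'fy': 278.12142351833114, 'cx': 316.2407979822887, 'cy': 198.35110563222202, 'mount': array([[ 6.74978268e-05, -2.82706075e-01,  9.59206584e-01,
        -1.46171434e-01],
       [ 9.99999911e-01, -3.79593948e-04, -1.82245763e-04,
        -2.79572473e-04],
       [ 4.15630999e-04,  9.59206511e-01,  2.82706024e-01,
        -7.25074910e-02],
       [ 0.00000000e+00,  0.00000000e+00,  0.00000000e+00,
         1.00000000e+00]])}
```

View pics/top0.png

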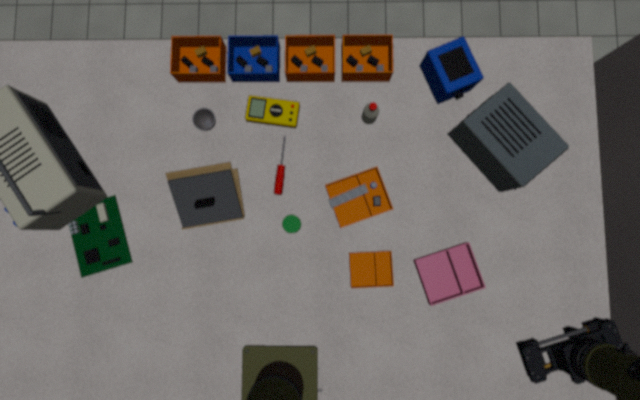

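View pics/side0.png

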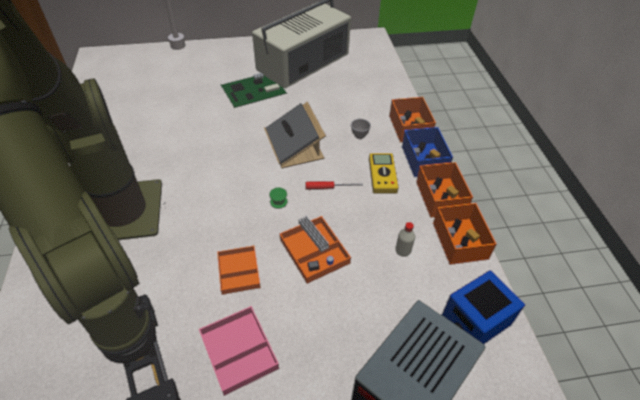

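View pics/wrist0.png

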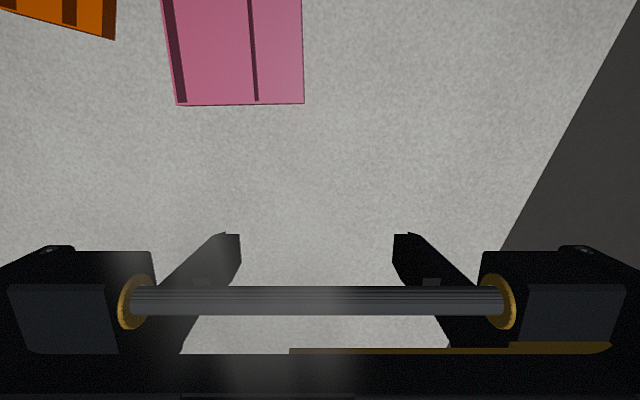

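The top view shows the target orange box at about (359,197), with the grey sink across it. The lid on its rest is at (205,195), the smaller decoy box at (371,269) and the pink one at (449,273). Next I'll measure the box, sink and lid.

```bash
cat > m0.py <<'E'
from h import *
z=np.load('pics/top0.npz'); im,d=z['im'],z['d']; C=cam('top')
hsv=cv2.cvtColor(im,cv2.COLOR_RGB2HSV); P=cloud(C,d)
print('table z',np.median(P[150:350:5,440:560:5,2]) , np.median(P[230:250,200:330,2]))
def comp(m,uv,name,zz):
    m=cv2.morphologyEx(m.astype(np.uint8),cv2.MORPH_CLOSE,np.ones((3,3)))
    n,l,st,ce=cv2.connectedComponentsWithStats(m)
    k=l[uv[1],uv[0]]; print(name,st[k],ce[k]); mm=(l==k)
    cs,_=cv2.findContours(mm.astype(np.uint8),0,cv2.CHAIN_APPROX_NONE); c=max(cs,key=cv2.contourArea)
    X=ray(C,c[:,0,:],zz)[:,:2].astype(np.float32)
    rc=cv2.minAreaRect(X); print('  rect',np.round(rc[0],4),np.round(rc[1],4),round(rc[2],2)); print('  corners',np.round(cv2.boxPoints(rc),4).tolist()); return mm
H,S,V=hsv[...,0],hsv[...,1],hsv[...,2]
print(hsv[200,340],hsv[192,350],hsv[190,180],hsv[202,205],hsv[187,359])
roi=np.zeros(H.shape,bool); roi[155:238,310:410]=1
box=(roi&(S>150)); 
# full hull incl. sink
comp(box,(345,215),'box',0.03)
sk=roi&(S<90)&(V>60)
np.set_printoptions(linewidth=200)
big=cv2.resize(im[150:240,155:410],None,fx=3,fy=3,interpolation=cv2.INTER_CUBIC); cv2.imwrite('pics/topz.png',big[:,:,::-1])
print(np.round(P[150:245:5,325:395:6,2]*1000).astype(int))
print(np.round(P[150:245:5,160:255:6,2]*1000).astype(int))
E
python3 m0.py
```

```text
table z 0.0002623906882361915 -0.0008660283181826101
[108  24 105] [105  20 102] [98 17 60] [156 170  15] [160   8  98]
box [ 326  168   66   59 1930] [359.36217617 197.26010363]
  rect [ 0.5101 -0.2168] [0.1228 0.1517] 20.03
  corners [[0.42649999260902405, -0.1665000021457672], [0.47839999198913574, -0.3091000020503998], [0.5938000082969666, -0.2669999897480011], [0.5418999791145325, -0.12449999898672104]]
[[  -1    1    1    0   -2    1   -5   -2   -1    0   -4    1]
 [  -2   -4    1   -2   -1   -2   -1   -5   -4   -2   -1   -1]
 [  -4   -3    4    1    2    1   -2   -2   -2    0   -1   -3]
 [   5   -1   -1   -1    2    1    1    0   -2    2    0    0]
 [  -3    1   -2   -3    3    1    1   22    5    2   -3    6]
 [  -1    0    0   -1   25    6    2    1    4   23   -4   -1]
 [  -1   -1   28    3    4    5   -1    3   -1    6    1 1172]
 [  33    6    0    2    3   -1   46    1   22    2    1    1]
 [  -4    3    2    4   52   50   37 1172   -1   -3   24    0]
 [  -1    5   51   37   32   36    4    8    1    0    1    2]
 [  -4   36   34   33    5    2    3   31   16   20    2  
[... 1083 characters left out ...]
  74  72  69  68   9   1   1]
 [ -1  -3  77  70  73  70  71  69  67  70  64  62  58  45   2   0]
 [  2  -5  -3  66  66  64  76  82  85  73  54  58  49  50  -1  -6]
 [  0  -1   0  60  61  56  93  93  91  50  49  44  47  47   1   0]
 [ -2  -1  -4  54  53  53  50  44  44  45  39  42  38  36   0  -2]
 [ -3  -3   0  -2  44  44  38  39  36  39  37  37  30  31   8  -4]
 [  1  -2  -2  -3  36  35  35  32  31  32  32  24  25   1  -2  -3]
 [ -1  -6  -1  -4  30  27  28  27   3  -4  -3   2  -1  -4  -3   2]
 [ -3   1  -3   0   3   3   0  -3   0  -2   3  -5  -1  -1  -2   0]
 [  0   1   4   4  -3   1  -3   1   0  -1  -3   2  -1  -1  -1  -1]
 [ -2  -1  -1  -2   0  -3   0   0   3   1  -4   2  -3  -4  -2   0]]
```

View pics/topz.png

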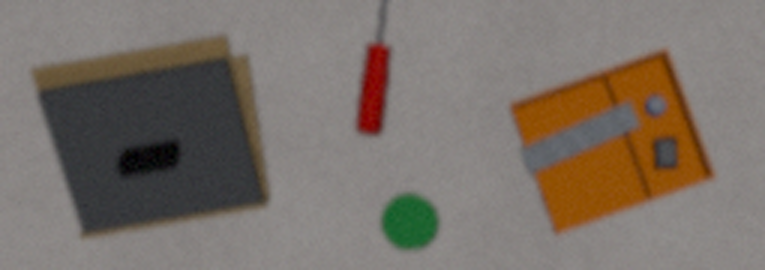

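```bash
cat > m1.py <<'E'
from h import *
np.set_printoptions(precision=4,suppress=True)
s=r.get_state(); print(R.from_quat(s['eef_rot']).as_matrix())
z=np.load('pics/top0.npz'); im,d=z['im'],z['d']; C=cam('top')
hsv=cv2.cvtColor(im,cv2.COLOR_RGB2HSV); H,S,V=[hsv[...,i] for i in range(3)]
def big(m,lo=0):
    n,l,st,ce=cv2.connectedComponentsWithStats(m.astype(np.uint8)); k=1+np.argmax(st[1:,4]); return l==k
def rect(m,zz,name):
    cs,_=cv2.findContours(m.astype(np.uint8),0,cv2.CHAIN_APPROX_NONE); c=max(cs,key=cv2.contourArea)
    X=ray(C,c[:,0,:],zz)[:,:2].astype(np.float32); rc=cv2.minAreaRect(X)
    m_=ray(C,np.argwhere(m)[:,::-1],zz)[:,:2]; cv=np.cov(m_.T); w,v=np.linalg.eigh(cv)
    print(name,'rect',rc,'centroid',m_.mean(0),'axis',np.degrees(np.arctan2(v[1,1],v[0,1])),'len',np.sqrt(12*w))
roi=np.zeros(H.shape,bool); roi[160:235,322:367]=1
# sink: grey, brighter/less saturated, z>40mm by depth near
bx=np.zeros(H.shape,np.uint8)
P=cloud(C,d); sk=(S<100)&roi
hull=((S>150)&roi)
cs,_=cv2.findContours(((S>150)&(np.add.outer(np.arange(400),np.zeros(640))>160)&(np.add.outer(np.arange(400),np.zeros(640))<235)&(np.add.outer(np.zeros(400),np.arange(640))>320)&(np.add.outer(np.zeros(400),np.arange(640))<400)).astype(np.uint8),0,2)
h=cv2.convexHull(max(cs,key=cv2.contourArea)); cv2.fillConvexPoly(bx,h,1)
bx=cv2.dilate(bx,np.ones((3,3)))
sk=(S<80)&(bx>0)&roi
sk=cv2.morphologyEx(sk.astype(np.uint8),cv2.MORPH_OPEN,np.ones((3,3)))
sk=big(sk); rect(sk,0.05,'sink')
hd=np.zeros(H.shape,bool); hd[185:215,185:225]=1; hd&=(V<35); hd=big(hd); rect(hd,0.083,'handle')
# lid plane fit
lm=np.zeros(H.shape,np.uint8); lm[160:235,160:250]=1; lm=(lm>0)&(S<60)&(V<80)&(V>35)&(P[...,2]>0.02); lm=big(lm)
q=P[lm]; A=np.c_[q[:,:2],np.ones(len(q))]; c=np.linalg.lstsq(A,q[:,2],rcond=None)[0]
for i in range(3):
    res=q[:,2]-A@c; k=abs(res)<0.008; c=np.linalg.lstsq(A[k],q[k,2],rcond=None)[0]
print('plane',c,'tilt',np.degrees(np.arctan(np.hypot(*c[:2]))),'yaw',np.degrees(np.arctan2(c[1],c[0])),lm.sum(),'z rng',np.percentile(q[:,2],[1,99]))
ph=P[hd]; print('handle pts', np.median(ph,0), 'plate z there', np.r_[np.median(ph,0)[:2],1]@c)
cs,_=cv2.findContours((lm|hd).astype(np.uint8),0,1); ap=cv2.approxPolyDP(max(cs,key=cv2.contourArea),6,True)[:,0]
K,Rm,t=C
for u in ap:
    dd=Rm@np.linalg.inv(K)@np.r_[u,1]; sc=(c@np.r_[t[:2],1]-t[2])/(dd[2]-c[:2]@dd[:2]); print(u,t+sc*dd)
E
python3 m1.py
```

```text
[[-0.0005  0.2973 -0.9548]
 [ 0.0013 -0.9548 -0.2973]
 [-1.     -0.0014  0.0001]]
sink rect ((0.5112937092781067, -0.18649479746818542), (0.023201923817396164, 0.10686002671718597), 23.782363891601562) centroid [ 0.5115 -0.1868] axis 113.91565062849757 len [0.023  0.1058]
handle rect ((0.4891440272331238, 0.19614943861961365), (0.023420074954628944, 0.05453481152653694), 10.416647911071777) centroid [0.4894 0.1957] axis 103.72719240414418 len [0.0226 0.0519]
plane [ 0.563   0.0984 -0.2391] tilt 29.74781414615332 yaw 9.916204237432213 2871 z rng [0.0265 0.0986]
handle pts [0.4895 0.1939 0.089 ] plate z there 0.05560888119741378
[230 170] [0.5742 0.1263 0.0966]
[168 181] [0.5449 0.29   0.0962]
[184 227] [0.4251 0.2666 0.0265]
[242 216] [0.4559 0.1053 0.028 ]
```

{"method": "arm_command", "body": {"plan": [[0.088,0,-0.0245,-0.035,0],[0.088,0,-0.0245,-0.035,0],[0.088,0,-0.0245,-0.035,0],[0.088,0,-0.0245,-0.035,0],[0.088,0,-0.0245,-0.035,0],[0.088,0,-0.0245,-0.035,0],[0.088,0,-0.0245,-0.035,0],[0.088,0,-0.0245,-0.035,0],[0.088,0,-0.0245,-0.035,0],[0.088,0,-0.0245,-0.035,0],[0.088,0,-0.0245,-0.035,0],[0.088,0,-0.0245,-0.035,0]], "force": 10}}

```text
clock: 1.65
tool_pos: [0.5, -0.19, 0.2386]
eef_rot: [-0.699, -0.106, 0.699, -0.106]
contact_force: [0.9, -0.3, 0.3]
opening: 0.999
```

Run:
```python
from h import *
np.set_printoptions(precision=4,suppress=True)
s=r.get_state(); print(s['clock'],s['q'],s['tool_pos'],s['opening']); print(R.from_quat(s['eef_rot']).as_matrix())
snap('wrist','w1');
```

```text
1.65 [ 0.3658  0.5699 -0.1426  1.8392  0.114   0.7407 -1.1078] [ 0.5    -0.19    0.2386] 0.9992890405789109
[[-0.0004  0.2972 -0.9548]
 [-0.     -0.9548 -0.2972]
 [-1.     -0.0001  0.0004]]
```

View pics/w1.png

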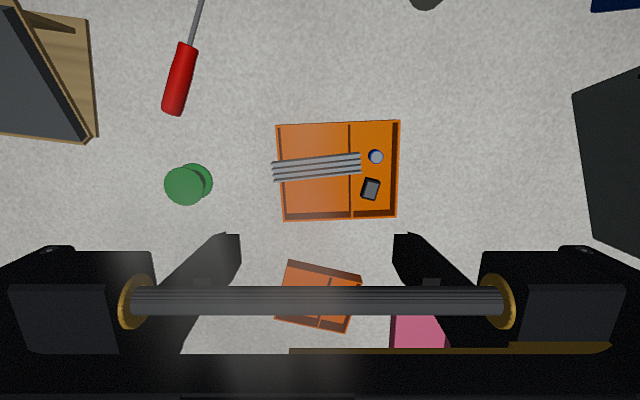

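```bash
cat > m2.py <<'E'
from h import *
import sys
np.set_printoptions(precision=4,suppress=True)
z=np.load('pics/w1.npz'); im,d=z['im'],z['d']; C=cam('wrist',z['p'],z['q'])
hsv=cv2.cvtColor(im,cv2.COLOR_RGB2HSV); H,S,V=[hsv[...,i] for i in range(3)]
vv,uu=np.mgrid[:400,:640]; roi=(uu>255)&(uu<415)&(vv>105)&(vv<235)
m=((S>150)&roi).astype(np.uint8)
cs,_=cv2.findContours(m,0,1); c=max(cs,key=cv2.contourArea); h=cv2.convexHull(c)
X=ray(C,h[:,0],0.03)[:,:2].astype(np.float32); print('box',cv2.minAreaRect(X))
ap=cv2.approxPolyDP(h,5,True)[:,0]; print(ap.tolist()); print(ray(C,ap,0.03)[:,:2])
# divider & sink
sk=(S<90)&(uu>262)&(uu<368)&(vv>140)&(vv<200)
bx=np.zeros(H.shape,np.uint8); cv2.fillConvexPoly(bx,h,1)
P=cloud(C,d); zz=P[...,2]
sk2=(uu>262)&(uu<368)&(vv>135)&(vv<205)&(zz>0.043)&(zz<0.06)
print(sk2.sum(),np.median(zz[sk2]))
q=P[sk2][:,:2].astype(np.float32); print('sink depth rect',cv2.minAreaRect(q)); 
sk3=cv2.morphologyEx(((S<100)&(V>50)&(uu>262)&(uu<368)&(vv>140)&(vv<195)&(cv2.dilate(sk2.astype(np.uint8),np.ones((5,5)))>0)).astype(np.uint8),cv2.MORPH_OPEN,np.ones((2,2)))
sk3=cv2.morphologyEx(sk3,cv2.MORPH_CLOSE,np.ones((5,5)))
cs,_=cv2.findContours(sk3,0,1); c=max(cs,key=cv2.contourArea); print('sink px',cv2.boundingRect(c)); print('sink col rect',cv2.minAreaRect(ray(C,c[:,0],0.05)[:,:2].astype(np.float32)))
cv2.imwrite('pics/w1z.png',cv2.resize(im[100:240,250:420,::-1],None,fx=4,fy=4,interpolation=2))
print('bench z',np.median(zz[230:240,255:270]),'sp',np.median(zz[185,180:190]))
E
python3 m2.py
```

```text
box ((0.5104194283485413, -0.21612732112407684), (0.12795184552669525, 0.15407724678516388), 19.71666145324707)
[[399, 120], [395, 217], [283, 221], [276, 125]]
[[ 0.5952 -0.2665]
 [ 0.4758 -0.3091]
 [ 0.4251 -0.1655]
 [ 0.5446 -0.1238]]
1071 0.049730266869754014
sink depth rect ((0.5113178491592407, -0.18592756986618042), (0.024575982242822647, 0.11000295728445053), 23.684419631958008)
sink px (269, 153, 94, 33)
sink col rect ((0.5105744004249573, -0.18571576476097107), (0.030153408646583557, 0.11226063221693039), 23.94687843322754)
bench z 0.00021340666122143803 sp 0.03590704215052887
```

View pics/w1z.png

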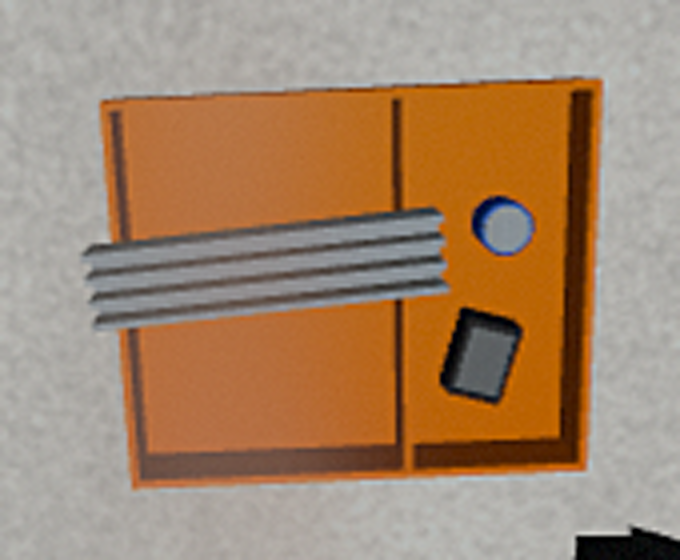

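The wrist view shows the box rim as a clean quad, measuring 128 x 154 mm as it should. The sink top is at 50 mm height, from (272,171) to (362,163). Next I'll turn the tool across the sink.

{"method": "arm_command", "body": {"plan": [[0.088,0,-0.0005,-0.012,0],[0.05,0,0,0,-0.187],[0.05,0,0,0,-0.187],[0.05,0,0,0,-0.187],[0.05,0,0,0,-0.187],[0.05,0,0,0,-0.187],[0.05,0,0,0,-0.187],[0.05,0,0,0,-0.187],[0.05,0,0,0,-0.187],[0.05,0,0,0,-0.187],[0.05,0,0,0,0]]}}

```text
clock: 3.08
tool_pos: [0.5102, -0.1888, 0.2383]
eef_rot: [0.388, 0.591, -0.388, 0.591]
contact_force: [-0.5, 0.1, 0.7]
opening: 0.568
```

Run:
```python
from h import *
np.set_printoptions(precision=4,suppress=True)
s=r.get_state(); print(s['clock'],s['q'],s['tool_pos'],s['opening']); M=R.from_quat(s['eef_rot']).as_matrix();print(M, 'yaw y',np.degrees(np.arctan2(M[1,1],M[0,1])))
print('need in tool', M.T@(np.array([.5113,-.186,.035])-s['tool_pos']))
```

```text
3.075 [ 0.6501  0.6422 -0.6354  1.7979  0.4867  0.864   0.1948] [ 0.5102 -0.1888  0.2383] 0.5680125149469145
[[-0.0008  0.9174  0.3981]
 [-0.0001  0.3981 -0.9174]
 [-1.     -0.0008 -0.0002]] yaw y 23.45698248943725
need in tool [ 0.2033  0.0023 -0.0021]
```

{"method": "arm_command", "body": {"plan": [[0.05,0.02,0.0023,-0.0021,0],[0.05,0.05,0,0,0],[0.05,0.05,0,0,0],[0.05,0.04,0,0,0],[0.05,0.025,0,0,0],[0.05,0.012,0,0,0],[0.05,0.006,0,0,0],[0.05,0,0,0,0]]}}

```text
clock: 4.08
tool_pos: [0.5124, -0.1846, 0.0361]
eef_rot: [0.387, 0.592, -0.387, 0.592]
contact_force: [0.4, -0.3, 0.5]
opening: 0.572
```

Run:
```python
from h import *
np.set_printoptions(precision=4,suppress=True)
s=r.get_state(); print(s['clock'],s['tool_pos'],s['opening'],s['contact_force']); 
snap('wrist','w2')
```

```text
4.075 [ 0.5124 -0.1846  0.0361] 0.572097511919961 [ 0.4023 -0.3497  0.4546]
```

View pics/w2.png

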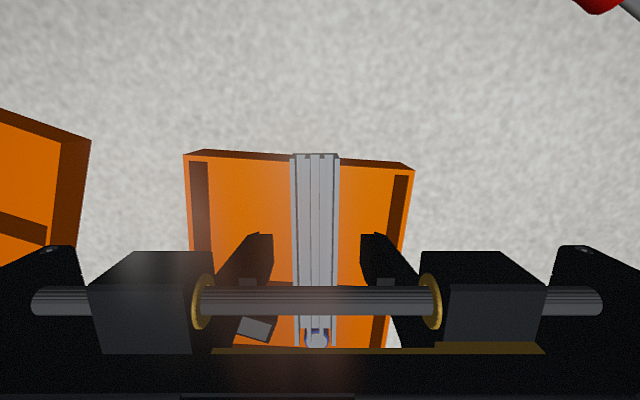

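The sink lies centred between the fingers, at columns 290–340 with fingertips at 272 and 360. I'll close the gripper and lift.

{"method": "arm_command", "body": {"plan": [[0.015,0,0,0,0],[0.015,0,0,0,0],[0.015,0,0,0,0],[0.015,0,0,0,0],[0.015,-0.01,0,0,0],[0.015,-0.025,0,0,0],[0.015,-0.025,0,0,0],[0.015,0,0,0,0]], "force": 25}}

```text
clock: 5.12
tool_pos: [0.5132, -0.1845, 0.0974]
eef_rot: [0.387, 0.591, -0.386, 0.593]
contact_force: [-0.2, -0.5, -1.3]
opening: 0.268
```

Run:
```python
from h import *
np.set_printoptions(precision=4,suppress=True)
s=r.get_state(); print(s['clock'],s['tool_pos'],s['opening']*.088,s['contact_force']); 
snap('wrist','w3'); snap('side','s3')
im=np.load('pics/s3.npz')['im'][180:310,230:400]; cv2.imwrite('pics/s3z.png',cv2.resize(im[:,:,::-1],None,fx=4,fy=4))
```

```text
5.125 [ 0.5132 -0.1845  0.0974] 0.023556239452299368 [-0.1681 -0.4877 -1.3232]
```

View pics/w3.png

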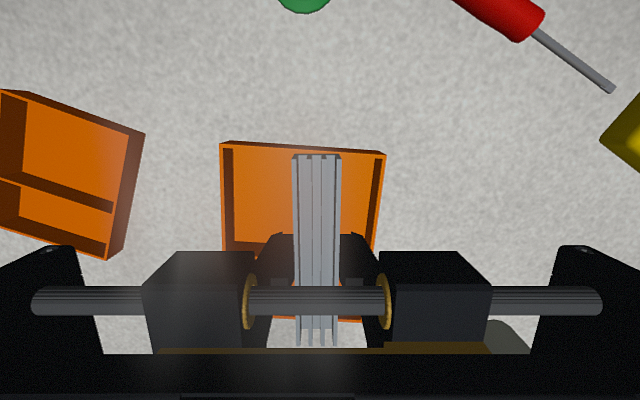

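View pics/s3z.png

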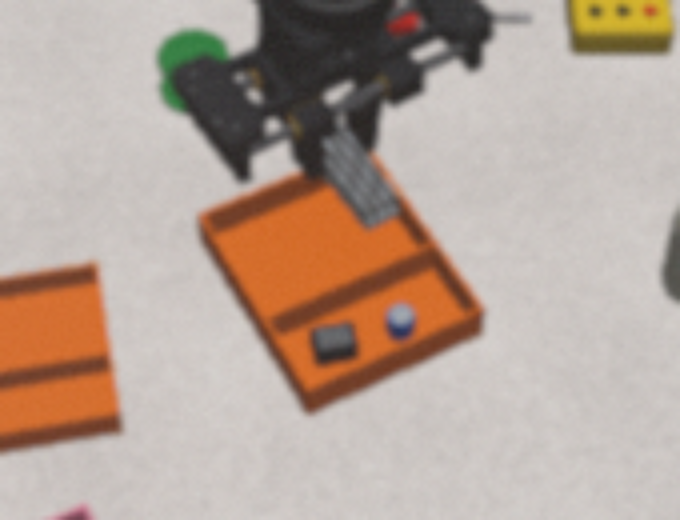

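Run:
```python
from h import *
np.set_printoptions(precision=4,suppress=True)
z=np.load('pics/w3.npz'); C=cam('wrist',z['p'],z['q']); P=cloud(C,z['d']); M=R.from_quat(z['q']).as_matrix()
print('yaw y',np.degrees(np.arctan2(M[1,1],M[0,1])))
for v in (157,165,180,200,220): print(v,np.median((P[v,300:335]-z['p'])@M,0))
print(r.get_state()['tool_pos'])
```

```text
yaw y 23.700093572901316
157 [-0.0006 -0.0006 -0.053 ]
165 [-0.0005 -0.0001 -0.0487]
180 [-0.0006 -0.0001 -0.0407]
200 [-0.0006 -0.0001 -0.0295]
220 [-0.0006 -0.0001 -0.0178]
[ 0.5117 -0.1845  0.0956]
```

Run:
```python
from h import *
np.set_printoptions(precision=4,suppress=True,linewidth=160)
for f in ('w2','w3'):
    z=np.load(f'pics/{f}.npz'); C=cam('wrist',z['p'],z['q']); P=cloud(C,z['d']); M=R.from_quat(z['q']).as_matrix()
    Q=(P-z['p'])@M
    print(f); print(np.round(Q[200,285:350,0]*1000).astype(int)); print(np.round(Q[200,285:350,1]*1000).astype(int))
```

```text
w2
[ 33  32  33  33  34  33 -16 -16 -14 -15 -14  -9  -2  -2  -1   0   1   1   0   0 -15 -14 -14 -13 -14  -9   0  -1   1   0   0   0   0   0  -1 -14 -14 -14 -15
 -14   0   0   0   0   0   0  -1   0  -6 -14 -14 -13 -15 -15  33  33  33  33  32  32  33  32  33  32  33]
[-22 -21 -20 -19 -19 -18 -13 -12 -12 -11 -11 -11 -11 -10 -10  -9  -9  -8  -8  -7  -6  -6  -5  -5  -4  -4  -3  -3  -2  -2  -1  -1   0   0   1   1   2   2   3
   3   4   5   5   6   7   7   8   8   8   8   9   9  10  10  15  16  16  17  17  18  19  19  20  21  22]
w3
[ 95  94  94  94  94  95  94  94 -14 -15 -13 -14 -14  -7   0  -1   0   0  -1  -1   1   0 -14 -14 -15 -15 -14  -1   0   0   0   0   0  -2  -1   0 -10 -13 -15
 -13 -14   0  -2   0  -1   0   1   0   1  -2  -9 -15 -15 -14 -14 -13  93  94  94  94  95  95  95  94  94]
[-29 -28 -27 -26 -25 -24 -23 -22 -12 -11 -11 -11 -10 -10 -10  -9  -9  -8  -8  -7  -7  -6  -5  -5  -4  -4  -3  -3  -2  -2  -1  -1   0   0   1   2   2   2   3
   3   4   5   5   6   6   7   8   8   9   9   9   9  10  10  11  11  22  23  24  25  26  27  27  28  29]
```

{"method": "arm_command", "body": {"plan": [[0.015,-0.01,0,0,0.182],[0.015,0,0,0,0.182],[0.015,0,0,0,0.182],[0.015,0,0,0,0.182],[0.015,0,0,0,0.182],[0.015,0,0,0,0.182],[0.015,0,0,0,0.182],[0.015,0,0,0,0.182],[0.015,0,0,0,0.182],[0.015,0,0,0.01,0],[0.015,0,0,0,0]]}}

```text
clock: 6.6
tool_pos: [0.5006, -0.1882, 0.1051]
eef_rot: [-0.695, -0.123, 0.697, -0.123]
contact_force: [0.0, -0.5, -1.4]
opening: 0.268
```

Run:
```python
from h import *
np.set_printoptions(precision=4,suppress=True)
s=r.get_state(); M=R.from_quat(s['eef_rot']).as_matrix()
print(s['clock'],s['q'],s['tool_pos'],s['opening'],'yaw y',np.degrees(np.arctan2(M[1,1],M[0,1])))
print('need in tool', M.T@(np.array([.502,-.188,.011])-s['tool_pos']))
snap('wrist','w4')
```

```text
6.6 [ 0.3134  0.7793 -0.0676  1.9492  0.1192  0.4198 -1.0657] [ 0.5006 -0.1882  0.1051] 0.2681108772402749 yaw y -70.01331190828823
need in tool [ 0.0941  0.0003 -0.0016]
```

View pics/w4.png

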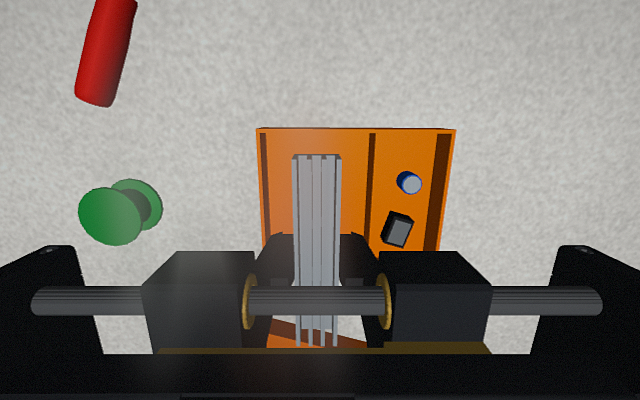

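The sink is square to the box and over the wide bay, between the wall at column 262 and the divider at 370. I'll lower it.

{"method": "arm_command", "body": {"plan": [[0.015,0.02,0.0003,-0.0016,0],[0.015,0.03,0,0,0],[0.015,0.02,0,0,0],[0.015,0.01,0,0,0],[0.015,0.007,0,0,0],[0.015,0.004,0,0,0],[0.015,0,0,0,0]]}}

```text
clock: 7.52
tool_pos: [0.5044, -0.1875, 0.0149]
eef_rot: [0.697, 0.122, -0.696, 0.122]
contact_force: [-0.0, -0.2, -0.6]
opening: 0.27
```

Run:
```python
from h import *
np.set_printoptions(precision=4,suppress=True)
s=r.get_state(); print(s['clock'],s['tool_pos'],s['opening'],s['contact_force'])
snap('wrist','w5')
z=np.load('pics/w5.npz'); C=cam('wrist',z['p'],z['q']); P=cloud(C,z['d'])
print('sink top z', [np.percentile(P[v,285:350,2],85) for v in (165,180,200,220)])
```

```text
7.525 [ 0.5044 -0.1875  0.0149] 0.2700298205961922 [-0.0148 -0.1884 -0.6391]
sink top z [np.float64(0.02890586092347478), np.float64(0.02881478647792423), np.float64(0.029188530955895152), np.float64(0.02904986999682619)]
```

View pics/w5.png

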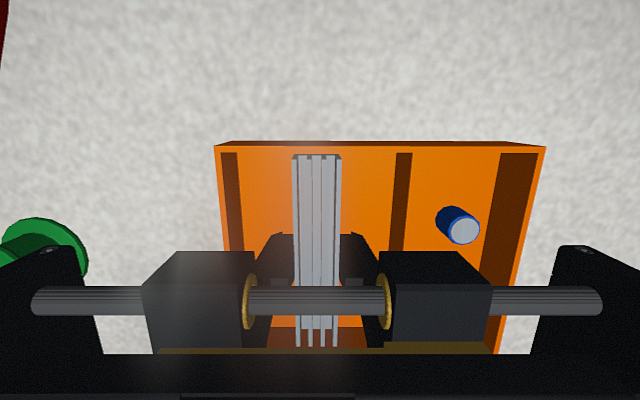

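{"method": "arm_command", "body": {"plan": [[0.015,0.003,0,0.002,0],[0.015,0.0025,0,0,0],[0.015,0,0,0,0],[0.015,0,0,0,0]]}}

```text
clock: 8.07
tool_pos: [0.5024, -0.1881, 0.0092]
eef_rot: [0.697, 0.122, -0.696, 0.122]
contact_force: [0.6, 0.7, -0.7]
opening: 0.273
```

Run:
```python
from h import *
s=r.get_state(); print(s['clock'],s['tool_pos'],s['opening'],s['contact_force'])
```

```text
8.075 [ 0.50237909 -0.18813633  0.00923351] 0.2727288545178775 [ 0.63082066  0.69534234 -0.70802052]
```

Next I'll open slightly so the fingers stay clear of the bay walls, then rise.

{"method": "arm_command", "body": {"plan": [[0.036,0,0,0,0],[0.036,0,0,0,0],[0.036,0,0,0,0],[0.036,-0.015,0,0,0],[0.036,-0.04,0,0,0],[0.06,-0.05,0,0,0],[0.088,-0.06,0,0,0],[0.088,-0.06,0,0,0],[0.088,0,0,0,0]]}}

```text
clock: 9.2
tool_pos: [0.505, -0.1891, 0.2397]
eef_rot: [0.7, 0.12, -0.693, 0.124]
contact_force: [0.7, -0.7, -0.5]
opening: 0.834
```

Run:
```python
from h import *
np.set_printoptions(precision=4,suppress=True)
s=r.get_state(); print(s['clock'],s['tool_pos'],s['opening'],s['q'])
snap('wrist','w6')
z=np.load('pics/w6.npz'); C=cam('wrist',z['p'],z['q']); P=cloud(C,z['d'])
im=z['im']; hsv=cv2.cvtColor(im,cv2.COLOR_RGB2HSV)
B=np.array([.5104,-.2161,0]); a=np.radians(19.7); X=(P-B)@np.array([[np.cos(a),-np.sin(a),0],[np.sin(a),np.cos(a),0],[0,0,1]])
m=(abs(X[...,0])<.0585)&(X[...,1]>-.012)&(X[...,1]<.071)&(hsv[...,1]<100)&(X[...,2]>.003)
q=X[m]; print(m.sum(),cv2.minAreaRect(q[:,:2].astype(np.float32)),np.percentile(q[:,2],[2,50,90,98]))
t=q[q[:,2]>.018]; A=np.c_[t[:,:2],np.ones(len(t))]; print('plane',np.linalg.lstsq(A,t[:,2],rcond=None)[0])
```

```text
9.2 [ 0.505  -0.1891  0.2397] 0.8344122147061683 [ 0.3381  0.5681 -0.1052  1.8373  0.0858  0.7294 -1.0385]
28851 ((0.004140952602028847, 0.022676169872283936), (0.10707712173461914, 0.08500246703624725), 27.982807159423828) [0.0097 0.3383 0.3459 0.3469]
plane [3.6926 0.0202 0.233 ]
```

View pics/w6.png

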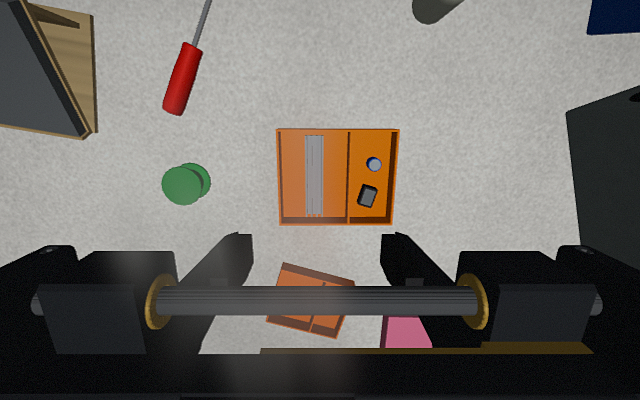

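Run:
```python
from h import *
np.set_printoptions(precision=4,suppress=True)
z=np.load('pics/w6.npz'); C=cam('wrist',z['p'],z['q']); P=cloud(C,z['d'])
im=z['im']; hsv=cv2.cvtColor(im,cv2.COLOR_RGB2HSV)
c,s_=np.cos(np.radians(19.7)),np.sin(np.radians(19.7)); B=np.array([.5104,-.2161,0])
X=(P-B)@np.array([[c,-s_,0],[s_,c,0],[0,0,1]])
m=(abs(X[...,0])<.062)&(X[...,1]>-.012)&(X[...,1]<.071)&(hsv[...,1]<110)&(X[...,2]<.05)&(X[...,2]>.004)
q=X[m]; print(m.sum(),cv2.minAreaRect(q[:,:2].astype(np.float32)),np.percentile(q[:,2],[2,50,90,98]))
t=q[q[:,2]>.019]; A=np.c_[t[:,:2],np.ones(len(t))]; print('plane',np.linalg.lstsq(A,t[:,2],rcond=None)[0],len(t))
m=((hsv[...,1]>150)&(abs(X[...,0])<.08)&(abs(X[...,1])<.1)).astype(np.uint8)
cs,_=cv2.findContours(m,0,1); h=cv2.convexHull(max(cs,key=cv2.contourArea)); print('box',cv2.minAreaRect(ray(C,h[:,0],.03)[:,:2].astype(np.float32)))
s=r.get_state(); M=R.from_quat(s['eef_rot']).as_matrix(); print(M.round(4),s['tool_pos'],'yaw y',np.degrees(np.arctan2(M[1,1],M[0,1])), s['clock'])
```

```text
1625 ((-0.0034414753317832947, 0.040011752396821976), (0.11709227412939072, 0.06193443015217781), 0.19861476123332977) [0.006  0.0104 0.0238 0.0252]
plane [0.001  0.0097 0.0229] 660
box ((0.5107080340385437, -0.21609577536582947), (0.12651480734348297, 0.15409675240516663), 19.71830177307129)
[[ 0.0054  0.3396 -0.9406]
 [-0.0018 -0.9406 -0.3396]
 [-1.      0.0036 -0.0044]] [ 0.5033 -0.1886  0.2371] yaw y -70.14948713667015 9.25
```

The sink now lies in the wide bay in the wrist view, columns 303–325. Its top is at about 23 mm, level and below the rim. I'll move over to the lid.

{"method": "arm_command", "body": {"plan": [[0.088,0,-0.02,-0.0065,0],[0.088,0,-0.0345,-0.0113,0],[0.088,0,-0.0345,-0.0113,0],[0.088,0,-0.0345,-0.0113,0],[0.088,0,-0.0345,-0.0113,0],[0.088,0,-0.0345,-0.0113,0],[0.088,0,-0.0345,-0.0113,0],[0.088,0,-0.0345,-0.0113,0],[0.088,0,-0.0345,-0.0113,0],[0.088,0,-0.0345,-0.0113,0],[0.088,0,-0.0345,-0.0113,0.174],[0.088,0,0,0,0]]}}

```text
clock: 10.75
tool_pos: [0.489, 0.199, 0.2329]
eef_rot: [-0.703, -0.063, 0.705, -0.063]
contact_force: [0.5, -0.4, -0.3]
opening: 1.001
```

Run:
```python
from h import *
np.set_printoptions(precision=4,suppress=True)
s=r.get_state(); M=R.from_quat(s['eef_rot']).as_matrix(); print(M.round(4),s['tool_pos'],'yaw y',np.degrees(np.arctan2(M[1,1],M[0,1])), s['clock'],s['q'])
snap('wrist','w7')
```

```text
[[-0.0025  0.1781 -0.984 ]
 [ 0.0003 -0.984  -0.1781]
 [-1.     -0.0008  0.0024]] [0.489  0.199  0.2329] yaw y -79.74148826606984 10.75 [-0.4731  0.5685 -0.      1.8686 -0.0022  0.7066 -1.8631]
```

View pics/w7.png

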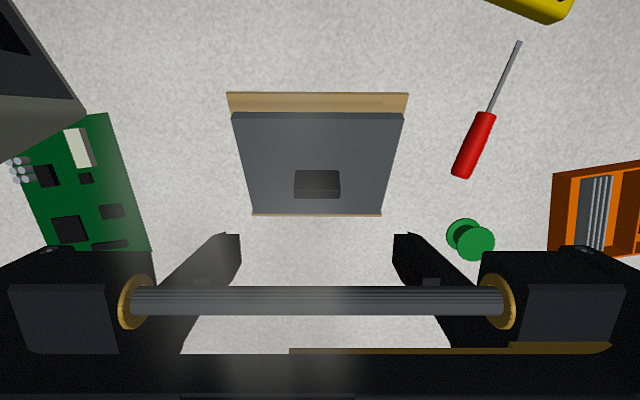

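```bash
cat > m7.py <<'E'
from h import *
np.set_printoptions(precision=4,suppress=True)
z=np.load('pics/w7.npz'); C=cam('wrist',z['p'],z['q']); P=cloud(C,z['d']); im=z['im']
vv,uu=np.mgrid[:400,:640]; V=im.max(2)
roi=(uu>225)&(uu<412)&(vv>105)&(vv<220)
seed=roi&(uu>260)&(uu<375)&(vv>122)&(vv<162)
q=P[seed]; A=np.c_[q[:,:2],np.ones(len(q))]; c=np.linalg.lstsq(A,q[:,2],rcond=None)[0]
n=np.r_[-c[:2],1]; k=np.linalg.norm(n); n/=k; off=c[2]/k
D=P@n-off
lid=roi&(abs(D)<.004)&(P[...,2]>.015); 
q=P[lid]; A=np.c_[q[:,:2],np.ones(len(q))]; c=np.linalg.lstsq(A,q[:,2],rcond=None)[0]; n=np.r_[-c[:2],1]; k=np.linalg.norm(n); n/=k; off=c[2]/k; D=P@n-off
print('normal',n,'tilt',np.degrees(np.arccos(n[2])),'yaw',np.degrees(np.arctan2(-n[1],-n[0])),lid.sum())
yax=np.cross([0,0,1],-n);yax/=np.linalg.norm(yax); yax=-yax if yax[1]<0 else yax; xax=np.cross(yax,n)
lid=roi&(abs(D)<.004)
ed=lambda a: np.percentile(a,[0.5,99.5])
u=P[lid]; print('lid extents x',ed(u@xax),'y',ed(u@yax),'mid',ed(u@xax).mean(),ed(u@yax).mean())
hp=roi&(D>.02)&(D<.04)&(uu>280)&(uu<352)&(vv>160)&(vv<205); h=P[hp]
print('handle n',hp.sum(),'x',ed(h@xax),'y',ed(h@yax),'D',np.percentile(D[hp],[50,98]))
ht=P[hp&(D>.031)]; print('top x',ed(ht@xax),'y',ed(ht@yax))
hx,hy=ed(ht@xax).mean(),ed(ht@yax).mean()
cen=hx*xax+hy*yax+(off+.017)*n; lc=ed(u@xax).mean()*xax+ed(u@yax).mean()*yax+(off+.017)*n
print('handle centre via handle',cen,'via lid',lc,'xax',xax,'yax',yax, 'yaw y',np.degrees(np.arctan2(yax[1],yax[0])))
E
python3 m7.py
```

```text
normal [-0.4958 -0.0874  0.864 ] tilt 30.228267995711352 yaw 9.99598111760518 8723
lid extents x [0.4105 0.5564] y [0.027  0.1947] mid 0.4834734909199774 0.11084616933633418
handle n 812 x [0.4794 0.4933] y [0.0862 0.1354] D [0.0328 0.035 ]
top x [0.4794 0.4928] y [0.0862 0.1353]
handle centre via handle [0.4901 0.1989 0.078 ] via lid [0.4878 0.1985 0.0767] xax [0.8509 0.15   0.5034] yax [-0.1736  0.9848  0.    ] yaw y 99.99598111760518
```

The handle is at (294–340, 170–198). Its measured size is 49 x 14 mm, its top is 33–35 mm above the plate, and the tilt is 30.2°, all matching the given values. I'll descend on it.

{"method": "arm_command", "body": {"plan": [[0.088,0.03,0,-0.001,0],[0.088,0.05,0,0,0],[0.088,0.04,0,0,0],[0.088,0.025,0,0,0],[0.088,0.012,0,0,0],[0.088,0.006,0,0,0],[0.088,0,0,0,0]]}}

```text
clock: 11.68
tool_pos: [0.4919, 0.1956, 0.0715]
eef_rot: [0.705, 0.061, -0.704, 0.061]
contact_force: [-0.3, 0.8, 0.8]
opening: 0.997
```

Run:
```python
from h import *
s=r.get_state(); print(s['clock'],s['tool_pos'],s['contact_force'])
snap('wrist','w8')
```

```text
11.675 [0.49191184 0.19558792 0.07152544] [-0.28680792  0.77930552  0.75545539]
```

View pics/w8.png

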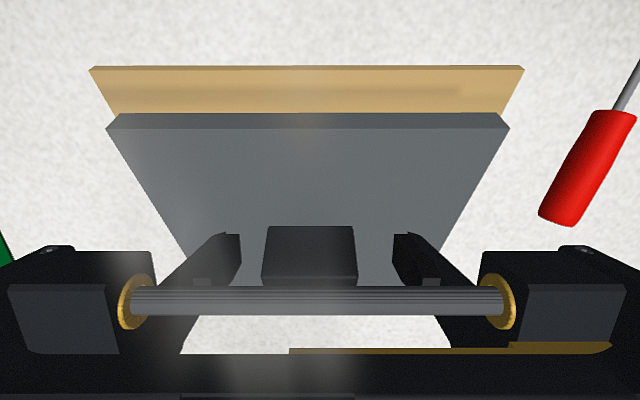

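{"method": "arm_command", "body": {"plan": [[0.088,0.003,-0.0035,0.0015,0],[0.088,0,0,0,0],[0.04,0,0,0,0],[0.04,0,0,0,0],[0.04,0,0,0,0],[0.04,0,0,0,0],[0.04,0,0,0,0],[0.04,0,0,0,0]], "force": 20}}

```text
clock: 12.72
tool_pos: [0.4895, 0.199, 0.0682]
eef_rot: [-0.704, -0.061, 0.705, -0.061]
contact_force: [0.4, -0.5, 0.1]
opening: 0.569
```

{"method": "arm_command", "body": {"plan": [[0.04,-0.005,0,0,0],[0.04,-0.01,0,0,0],[0.04,-0.015,0,0,0],[0.04,-0.015,0,0,0],[0.04,0,0,0,0]]}}

```text
clock: 13.35
tool_pos: [0.4906, 0.1995, 0.1149]
eef_rot: [0.706, 0.061, -0.703, 0.061]
contact_force: [0.7, -1.0, -2.6]
opening: 0.564
```

Run:
```python
from h import *
s=r.get_state(); print(s['clock'],s['tool_pos'],s['contact_force'],s['moment'],s['opening'])
snap('wrist','w9'); snap('side','s9')
im=np.load('pics/s9.npz')['im'][70:200,220:390]; cv2.imwrite('pics/s9z.png',cv2.resize(im[:,:,::-1],None,fx=4,fy=4))
```

```text
13.35 [0.49055404 0.19951621 0.11486497] [ 0.65903528 -1.00478354 -2.59493403] [-0.03848943 -0.0284015   0.00878438] 0.5636020123599528
```

View pics/w9.png

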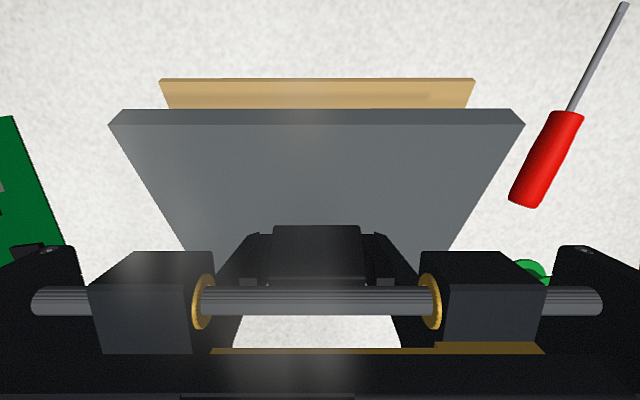

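View pics/s9z.png

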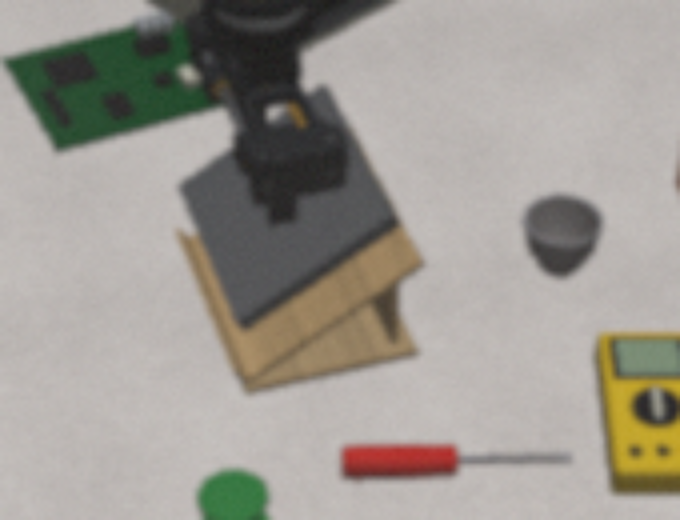

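The lid is held and has lifted clear of the rest. Next I'll check its tilt in the grip.

```bash
cat > tilt.py <<'E'
from h import *
import sys
np.set_printoptions(precision=4,suppress=True)
def run(f):
    z=np.load(f'pics/{f}.npz'); C=cam('wrist',z['p'],z['q']); P=cloud(C,z['d']); M=R.from_quat(z['q']).as_matrix(); Q=(P-z['p'])@M
    vv,uu=np.mgrid[:400,:640]
    m=(uu>200)&(uu<430)&(vv>132)&(vv<222); q=Q[m]
    c=None; k=np.ones(len(q),bool)
    for i in range(6):
        A=np.c_[q[:,1:],np.ones(len(q))]; c=np.linalg.lstsq(A[k],q[k,0],rcond=None)[0]; res=q[:,0]-A@c; k=abs(res)<max(.003,.02/(i+1)**2)
    # x (down) = c0*y + c1*z + c2
    print('tilt about tool y-axis deg',np.degrees(np.arctan(c[1])),'side tilt',np.degrees(np.arctan(c[0])),'plate depth below TCP at axis mm',c[2]*1e3,k.mean(), 'TCP',z['p'])
    A=np.c_[Q[...,1].ravel(),Q[...,2].ravel(),np.ones(Q[...,0].size)]; D=(Q[...,0].ravel()-A@c).reshape(Q.shape[:2])
    on=(abs(D)<.005)&(vv<225)&(uu>90)&(uu<540)
    n,l,st,ce=cv2.connectedComponentsWithStats(on.astype(np.uint8)); b=l==1+np.argmax(st[1:,4])
    zmin=np.percentile(Q[b][:,2],0.3); e=Q[b&(abs(Q[...,2]-zmin-.01)<.006)]; print('far edge tool z',zmin,'x there',np.median(e[:,0]),'y ext near far edge',np.percentile(e[:,1],[1,99]))
run(sys.argv[1])
E
python3 tilt.py w9
```

```text
tilt about tool y-axis deg 30.01392517367657 side tilt 0.047635968758033456 plate depth below TCP at axis mm 9.961824266920495 0.9965163632795251 TCP [0.4906 0.1995 0.1149]
far edge tool z -0.07145635956251949 x there -0.025656660728901104 y ext near far edge [-0.0829  0.0826]
```

Run:
```python
from h import *
np.set_printoptions(precision=3,suppress=True)
C=cam('top')
px=dict(spool=(291,224),sd_tail=(279,193),sd_tip=(284,137),rest_front_l=(184,229),rest_front_r=(244,217),pcb_r=(132,262),pcb_top=(115,196),small_tl=(349,251),small_bl=(350,288),base_t=(280,345),pinkTL=(415,260),pinkTR=(467,243),meterL=(246,118),cleaner=(370,117),dev=(450,132),devb=(510,190),tin=(204,120),edgeR=(600,190),blue=(436,102))
for k,v in px.items(): print(k,ray(C,v,0)[0,:2])
```

```text
spool [ 0.435 -0.029]
sd_tail [0.523 0.006]
sd_tip [ 0.685 -0.006]
rest_front_l [0.42  0.275]
rest_front_r [0.454 0.105]
pcb_r [0.326 0.42 ]
pcb_top [0.514 0.478]
small_tl [ 0.36  -0.192]
small_bl [ 0.258 -0.194]
base_t [ 0.103 -0.001]
pinkTL [ 0.336 -0.375]
pinkTR [ 0.383 -0.52 ]
meterL [0.742 0.105]
cleaner [ 0.744 -0.255]
dev [ 0.699 -0.483]
devb [ 0.532 -0.645]
tin [0.736 0.228]
edgeR [ 0.532 -0.895]
blue [ 0.787 -0.445]
```

{"method": "arm_command", "body": {"plan": [[0.04,-0.02,0,0,0],[0.04,-0.025,0,0,-0.07],[0.04,-0.02,0,0,-0.1],[0.04,0,0.01,0.0037,0],[0.04,0,0.02,0.0074,0],[0.04,0,0.03,0.0111,0],[0.04,0,0.035,0.013,0],[0.04,0,0.035,0.013,0],[0.04,0,0.035,0.013,0],[0.04,0,0.035,0.013,0]]}}

```text
clock: 14.7
tool_pos: [0.4856, -0.0163, 0.1769]
eef_rot: [-0.696, -0.12, 0.698, -0.12]
contact_force: [0.6, -0.3, -1.8]
opening: 0.564
```

{"method": "arm_command", "body": {"plan": [[0.04,0,0.035,0.013,0],[0.04,0,0.035,0.013,0],[0.04,0,0.035,0.013,0],[0.04,0,0.035,0.013,0],[0.04,0,0.03,0.0111,0],[0.04,0,0.02,0.0074,0],[0.04,0,0.008,0.003,0],[0.04,0,0,0,0]]}}

```text
clock: 15.7
tool_pos: [0.4834, -0.2254, 0.1774]
eef_rot: [-0.696, -0.12, 0.697, -0.12]
contact_force: [0.3, 0.7, -1.4]
opening: 0.565
```

```bash
python3 - <<'E'
from h import *
np.set_printoptions(precision=4,suppress=True)
snap('wrist','w10')
s=r.get_state(); M=R.from_quat(s['eef_rot']).as_matrix(); print(s['tool_pos'],'yaw y',np.degrees(np.arctan2(M[1,1],M[0,1])), s['clock'],s['q'],s['contact_force'],s['opening'])
print('need',M.T@(np.array([.4861,-.2249,.085])-s['tool_pos']))
E
python3 tilt.py w10
```

```text
[ 0.4838 -0.2245  0.1776] yaw y -70.36242054035411 15.75 [ 0.449   0.6591 -0.1641  1.9037  0.1784  0.5942 -1.0576] [ 0.8002  0.3627 -1.8877] 0.565710568764135
need [ 0.0926  0.0013 -0.0021]
tilt about tool y-axis deg 30.020500506492457 side tilt 0.05540915861831532 plate depth below TCP at axis mm 10.010941856341882 0.9967616898091359 TCP [ 0.4834 -0.2254  0.1774]
far edge tool z -0.07150521706028129 x there -0.025669850983811002 y ext near far edge [-0.0831  0.0824]
```

View pics/w10.png

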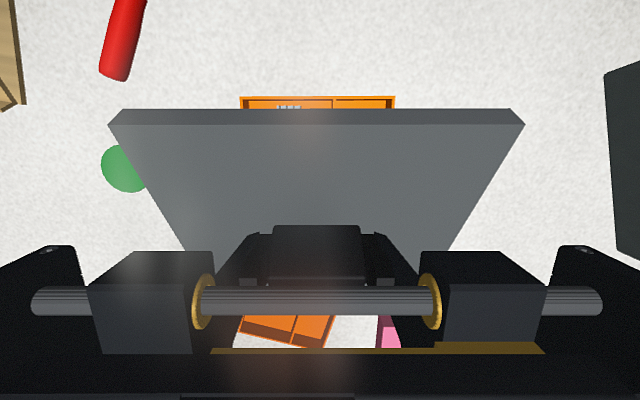

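{"method": "arm_command", "body": {"plan": [[0.04,0.02,0.0013,-0.0021,0],[0.04,0.03,0,0,0],[0.04,0.025,0,0,0],[0.04,0.01,0,0,0],[0.04,0.004,0,0,0],[0.04,0,0,0,0]], "force": 8}}

```text
clock: 16.5
tool_pos: [0.4871, -0.2257, 0.0897]
eef_rot: [0.697, 0.121, -0.696, 0.121]
contact_force: [0.5, 0.5, -1.6]
opening: 0.571
```

```bash
cat > st.py <<'E'
from h import *
import sys
np.set_printoptions(precision=4,suppress=True)
if len(sys.argv)>1: snap('wrist',sys.argv[1])
s=r.get_state(); M=R.from_quat(s['eef_rot']).as_matrix(); p=np.array(s['tool_pos']); a=np.radians(19.7)
d=p-[.5105,-.2161,0]; print('TCP',p,'in box',d[0]*np.cos(a)+d[1]*np.sin(a),-d[0]*np.sin(a)+d[1]*np.cos(a),p[2],'yaw',np.degrees(np.arctan2(M[1,1],M[0,1])),s['clock'],'F',s['contact_force'],s['moment'],s['opening'])
E
python3 st.py w11; python3 tilt.py w11
```

```text
TCP [ 0.4872 -0.2259  0.0899] in box -0.02528771877796167 -0.0013841554220147875 0.0899057175039966 yaw -70.35152455502372 16.55 F [ 0.1767  0.1348 -1.5797] [-0.0369  0.0388  0.0194] 0.5665196823045107
tilt about tool y-axis deg 30.015719313815747 side tilt 0.04277448591692168 plate depth below TCP at axis mm 9.987720218301742 0.9960257102203032 TCP [ 0.4871 -0.2257  0.0897]
far edge tool z -0.07151028846792692 x there -0.02569530888815165 y ext near far edge [-0.0832  0.0825]
```

Run:
```python
from h import *
snap('side','s11'); im=np.load('pics/s11.npz')['im'][170:310,220:390]; cv2.imwrite('pics/s11z.png',cv2.resize(im[:,:,::-1],None,fx=4,fy=4))
```

```text
(no output)
```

View pics/s11z.png

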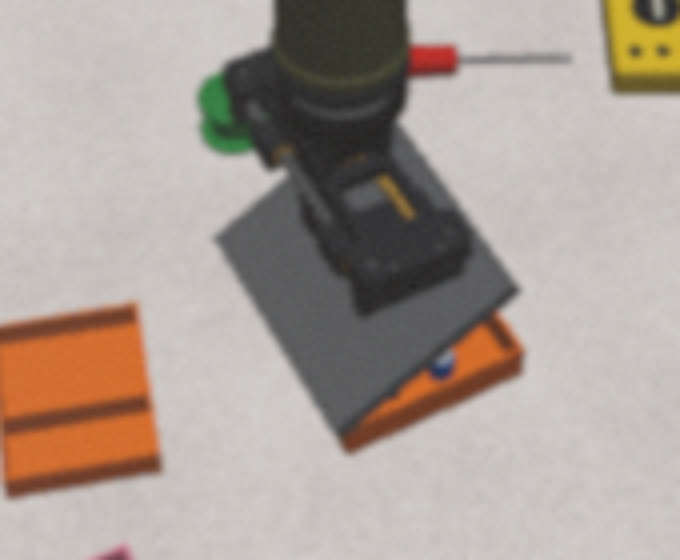

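The side view shows the lid tilted over the box, with its low edge just outside the robot-side rim. I'll lower it onto that rim so that it pivots in the light grip.

{"method": "arm_command", "body": {"plan": [[0.04,0.01,-0.0012,0,0],[0.04,0.009,0,0,0],[0.04,0.0035,0,-0.0012,0],[0.04,0.0022,0,-0.002,0],[0.04,0.0022,0,-0.002,0],[0.04,0.0022,0,-0.002,0],[0.04,0.0022,0,-0.002,0],[0.04,0,0,0,0]]}}

```text
clock: 17.6
tool_pos: [0.4953, -0.2216, 0.0578]
eef_rot: [0.697, 0.121, -0.697, 0.121]
contact_force: [-0.0, 0.5, -1.3]
opening: 0.567
```

```bash
python3 st.py w12; python3 tilt.py w12
```

```text
TCP [ 0.4953 -0.2216  0.0579] in box -0.016141737672532592 -7.658745139027187e-05 0.057913223802997675 yaw -70.34658545723994 17.65 F [-0.3788  0.264  -2.0124] [-0.0262  0.015  -0.0364] 0.5683104082138473
tilt about tool y-axis deg 18.449031352308523 side tilt 0.039300508413438864 plate depth below TCP at axis mm 8.446033056979886 0.9961238408321476 TCP [ 0.4953 -0.2216  0.0578]
far edge tool z -0.07315854431170069 x there -0.012689136940735129 y ext near far edge [-0.083   0.0826]
```

View pics/w12.png

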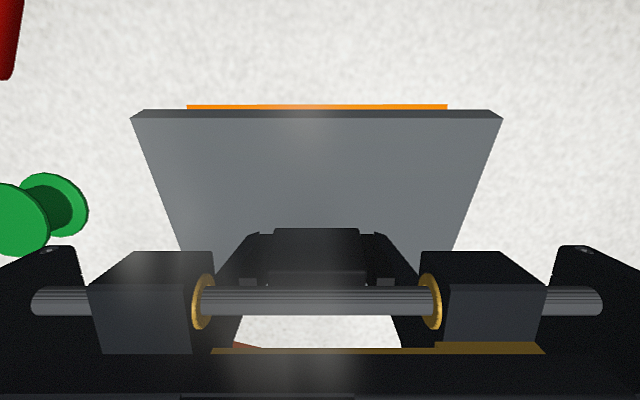

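Pivoting works as calculated: tilt is now 18° and contact force is small. I'll continue.

{"method": "arm_command", "body": {"plan": [[0.04,0.0021,0,-0.0018,0],[0.04,0.0021,0,-0.0018,0],[0.04,0.0021,0,-0.0018,0],[0.04,0.0021,0,-0.0018,0],[0.04,0.0021,0,-0.0018,0],[0.04,0,0,0,0]]}}

```text
clock: 18.4
tool_pos: [0.5037, -0.2184, 0.0473]
eef_rot: [0.697, 0.121, -0.697, 0.121]
contact_force: [0.2, 0.3, -1.8]
opening: 0.566
```

```bash
python3 st.py w13; python3 tilt.py w13
```

```text
TCP [ 0.5037 -0.2185  0.0473] in box -0.007200605689446195 5.6233271182468125e-05 0.047328890680351204 yaw -70.34596972491629 18.45 F [ 0.7953 -0.2141 -1.1494] [ 0.027  -0.0351  0.0259] 0.5686043097625703
tilt about tool y-axis deg 6.224608288310849 side tilt 0.012609528010209677 plate depth below TCP at axis mm 7.876047568092251 0.9959766449143811 TCP [ 0.5037 -0.2184  0.0473]
far edge tool z -0.07172764604244618 x there 0.0011438175754531798 y ext near far edge [-0.0831  0.0826]
```

{"method": "arm_command", "body": {"plan": [[0.04,0,0,-0.002,0],[0.04,0,0,-0.002,0],[0.04,0.0006,0,-0.002,0],[0.04,0.0015,0,-0.001,0],[0.04,0.0015,0,-0.001,0],[0.04,0,0,0,0]]}}

```text
clock: 19.2
tool_pos: [0.5109, -0.2159, 0.0437]
eef_rot: [-0.697, -0.121, 0.697, -0.121]
contact_force: [-0.6, -0.5, -0.6]
opening: 0.565
```

```bash
python3 st.py w14; python3 tilt.py w14
```

```text
TCP [ 0.511  -0.2159  0.0437] in box 0.000536888439725674 1.6542573368436502e-05 0.043734580952086585 yaw -70.3527560268902 19.25 F [-0.695   1.0042 -1.7257] [-0.0296  0.0289 -0.022 ] 0.5659104067859475
tilt about tool y-axis deg 2.392350549746658 side tilt 0.007730797687436531 plate depth below TCP at axis mm 7.9018978079900615 0.9955350571610814 TCP [ 0.5109 -0.2159  0.0437]
far edge tool z -0.07064946485230354 x there 0.005376149594659128 y ext near far edge [-0.083   0.0825]
```

View pics/w14.png

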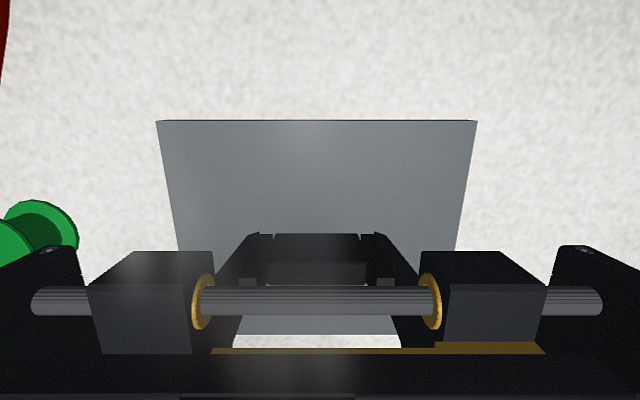

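Tilt is down to 2.4°, and the far skirt has already entered around the rim without force. I'll lower the last 3 mm.

{"method": "arm_command", "body": {"plan": [[0.04,0.0012,0,-0.0004,0],[0.04,0.001,0,0,0],[0.04,0.0008,0,0,0],[0.04,0,0,0,0]]}}

```text
clock: 19.75
tool_pos: [0.5119, -0.2157, 0.0411]
eef_rot: [0.697, 0.121, -0.696, 0.121]
contact_force: [0.5, 1.4, 2.1]
opening: 0.568
```

```bash
python3 st.py w15; python3 tilt.py w15
```

```text
TCP [ 0.5119 -0.2157  0.0411] in box 0.0014418718568515016 -5.441080497382844e-05 0.041075218709527 yaw -70.34324322817437 19.8 F [0.5625 1.6718 1.8013] [ 0.2002 -0.0671 -0.0022] 0.566933860053627
tilt about tool y-axis deg 0.04529819231707966 side tilt 0.023476297067994735 plate depth below TCP at axis mm 7.964318043848536 0.9952897306314705 TCP [ 0.5119 -0.2157  0.0411]
far edge tool z -0.06965630973539881 x there 0.007922747386867553 y ext near far edge [-0.083   0.0826]
```

The lid is level at 0.05°, with its upper face at 33.1 mm, which is the seated height. I'll release and retreat.

{"method": "arm_command", "body": {"plan": [[0.06,0,0,0,0],[0.088,0,0,0,0],[0.088,0,0,0,0],[0.088,0,0,0,0],[0.088,0,0,0,0],[0.088,-0.015,0,0,0],[0.088,-0.04,0,0,0],[0.088,-0.06,0,0,0],[0.088,-0.06,0,0,0],[0.088,-0.03,0,0,0],[0.088,0,0,0,0]]}}

```text
clock: 21.18
tool_pos: [0.5127, -0.2164, 0.2493]
eef_rot: [0.699, 0.119, -0.695, 0.122]
contact_force: [-0.8, -0.6, -0.5]
opening: 0.994
```

```bash
python3 st.py w16
python3 - <<'E'
from h import *
np.set_printoptions(precision=4,suppress=True)
snap('side','s16'); snap('top','t16')
z=np.load('pics/w16.npz'); C=cam('wrist',z['p'],z['q']); P=cloud(C,z['d']); im=z['im']
c,s_=np.cos(np.radians(19.7)),np.sin(np.radians(19.7)); B=np.array([.5105,-.2161,0])
X=(P-B)@np.array([[c,-s_,0],[s_,c,0],[0,0,1]])
vv,uu=np.mgrid[:400,:640]
m=(abs(X[...,0])<.09)&(abs(X[...,1])<.105)&(abs(X[...,2]-.033)<.006)&(vv<232)
n,l,st,ce=cv2.connectedComponentsWithStats(m.astype(np.uint8)); m=l==1+np.argmax(st[1:,4])
q=X[m]; A=np.c_[q[:,:2],np.ones(len(q))]; p=np.linalg.lstsq(A,q[:,2],rcond=None)[0]; print(m.sum(),'plane slopes deg',np.degrees(p[:2]),'z at centre',p[2], 'ext',np.percentile(q[:,0],[.3,99.7]),np.percentile(q[:,1],[.3,99.7]))
cs,_=cv2.findContours(m.astype(np.uint8),0,1); ct=max(cs,key=cv2.contourArea); W=ray(C,ct[:,0],.033); print('rect box frame',cv2.minAreaRect(((W-B)@np.array([[c,-s_,0],[s_,c,0],[0,0,1]]))[:,:2].astype(np.float32)))
im=np.load('pics/s16.npz')['im'][100:310,200:420]; cv2.imwrite('pics/s16z.png',cv2.resize(im[:,:,::-1],None,fx=2.7,fy=2.7))
E
```

```text
TCP [ 0.5115 -0.216   0.2474] in box 0.0009785206607907816 -0.0002553774162244075 0.24739559093128288 yaw -70.36791335330786 21.225 F [ 0.5627 -0.2668  0.2695] [ 0.0418 -0.0064 -0.0412] 0.9947834361020474
12899 plane slopes deg [0.0559 0.005 ] z at centre 0.033172453861968425 ext [-0.07    0.0713] [-0.084   0.0841]
rect box frame ((0.0005901753902435303, 5.793571472167969e-05), (0.16912342607975006, 0.14132341742515564), 89.89773559570312)
```

View pics/w16.png

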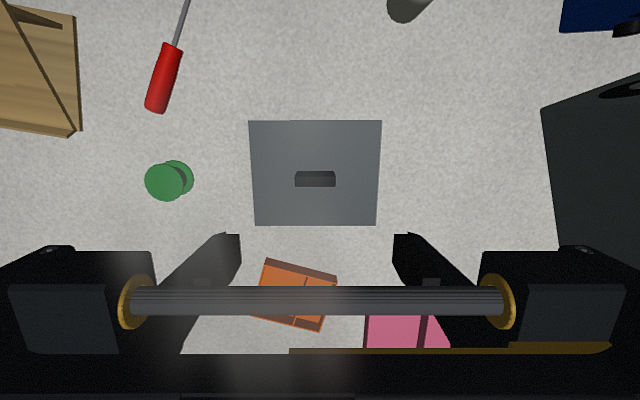

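View pics/s16z.png

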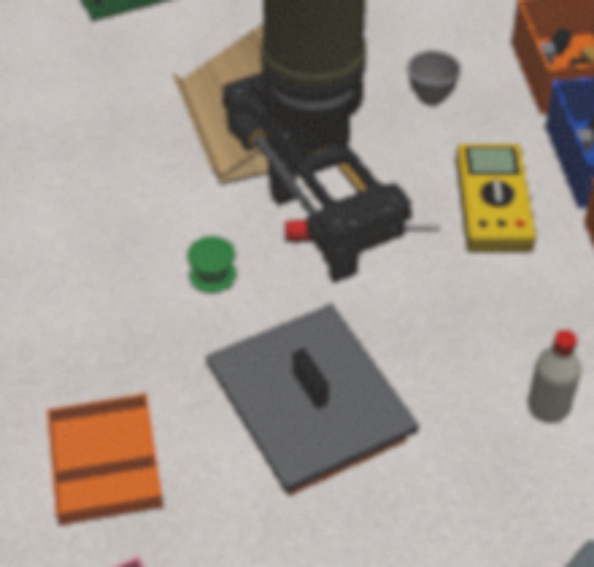

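The lid lies at (250–382, 121–226), seated and level. Its face is at 33.2 mm, with slopes under 0.06° and its centre within 0.6 mm. The gripper is well clear and the bystanders haven't moved. I'll hand in the job.

```bash
python3 -c "
from plant import r
print(r.finish_job())"
```

```text
the job is handed in; nothing more can be done
None
```

The heat sink is flat and lengthwise on the floor of the wide bay, and the lid is fully down and level on the box. I handed the job in at about 21 s of the 56 s allowed; no verdict came back.

- **Heat sink:** I gripped it across its width, turned it 94°, lowered it into the bay and let go. After release its top measured about 23 mm above the bench, which matches base down on the floor, and it was level. The bounding-box check of its outline was contaminated by neighbouring pixels. Its position and squareness in the bay therefore rest on the tool pose at release and the picture, not on a separate measurement.
- **Lid:** I gripped the handle by its two end faces. The tool can't tilt, so I rested the lid's low edge on the near rim and let it pivot in a light grip from 30° to level, then released it.
- **Last lid check:** The upper face is at 33.2 mm (33.0 mm is seated) and tilt is under 0.06°. It sits within 0.6 mm of centre and about 0.1° from square to the box.
- **Everything else:** In the last pictures the bystanders look unmoved and the gripper was about 18 cm clear of the lid. The capacitor and relay were in the narrow bay when last seen, before the lid went on.

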